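# Clip the card plate to its sloping stand

### The job

The white card plate leans loose on the sloping grey stand. Squeeze the handles of the orange spring clip to open it, take it off the rail, slide its open jaws over the middle of the top edge of the plate and the stand's back together, square to the edge, and let it close so that it grips both. Leave the plate where it lies, and do not disturb the blue clip or the beaker.

Things in the scene. Friction and masses are not known exactly. Their poses are not given: they have to be found in the camera images.
- clip_orange: Orange plastic spring clip like a big clothes peg, 109 mm long, 30 mm wide, 80 g. Origin on the hinge pin; z from jaws to handles, y along the pin, x across the halves (squeezing direction). Jaws end at z -45 mm, handles at z +64 mm. Starts clipped upright on the rail's fin, jaws down
- clip_orange_jaw (a joint): Opening of the orange clip's jaws, rad: -0.15 shut on nothing, about 0 (pads parallel) when gripping something 8 mm thick, 0.30 fully open (then about 20 mm between the pads). A spring closes it.
- clip_orange_mouth (a point): Point midway between the orange clip's flat rubber pads, at z -38 mm of the clip (pads reach from z -45 to -31 mm). An edge may enter the mouth up to z -10 mm.
- clip_orange_grip (a point): Point midway between the orange clip's flat handles, at z +48 mm of the clip. Here they measure 46 mm over the outsides while the clip sits on something 8 mm thick (they spread towards the top), and 31 mm, outsides parallel, when squeezed fully to the stop, which takes about 12 N.
- clip_blue: Blue plastic spring clip like a big clothes peg, 109 mm long, 30 mm wide, 80 g. Origin on the hinge pin; z from jaws to handles, y along the pin, x across the halves (squeezing direction). Jaws end at z -45 mm, handles at z +64 mm. Starts clipped upright on the rail's fin, jaws down. It stays where it is; which clip is at which end of the rail varies.
- clip_rail: Fixed parking rail for the clips: grey foot 90x250x12 mm with an upright aluminium fin 8 mm thick, 230 mm long along its y, top at 70 mm. Origin at the centre of the foot's underside. The clips sit 120 mm apart along y (to within 2 cm), origins 95 mm above the surface, pads overlapping the fin.
- stand: Fixed grey reading stand, base 140x160x12 mm, origin at the centre of its underside, front to -x. Its back panel, 4 mm thick, 150 mm wide (y), leans back 30 degrees from vertical (top to +x); a ledge carries the plate. Panel and plate end level at the top: together an edge 8 mm thick. The upper 55 mm of the panel is clear behind.
- stand_rest (a point): The point on the stand where the centre of the plate belongs.
- plate: Loose white card plate with coloured marks, 4 mm thick (x) by 144 mm wide (y) by 140 mm high (z), 120 g, leaning on the stand. Origin at its centre; z runs up the slope along the plate, so the top edge is at z = +70 mm; x points into the stand's panel, whose far face lies at x = +6 mm (the middle of the 8 mm stack is at x = +2 mm).
- beaker: Clear 250 ml beaker standing loose behind the work, 71 mm across, 85 mm tall; origin at the centre of its underside. Leave it standing.
Mind the look-alikes: they are no part of the job. There is more than one size of the clip_orange; the job needs the smaller.

How it is judged:
On the way, in this order (a step that is already met when the one before it is completed fails the run):
1. the orange clip's jaws are opened (value of joint clip_orange_jaw above 0.04 rad), for 0.1 s.
2. the open jaws stand over the middle of the top edge of plate and panel (value of joint clip_orange_jaw above 0.04 rad and y of clip_orange_mouth in the frame of plate between -0.03 and 0.03 m and x of clip_orange_mouth in the frame of plate between -0.012 and 0.016 m and z of clip_orange_mouth in the frame of plate between 0.02 and 0.066 m), for 0.1 s.
At the end, for the whole second after the job is handed in: At rest, the orange clip grips plate and panel together (over 1.5 N on each, jaw within 0.08 rad of 0), pad centre 4 to 50 mm below the top edge and within 30 mm of its middle, square to it within 0.3 rad; plate centre within 12 mm of its place (y of clip_orange_mouth in the frame of plate between -0.03 and 0.03 m and x of clip_orange_mouth in the frame of plate between -0.012 and 0.016 m and z of clip_orange_mouth in the frame of plate between 0.02 and 0.066 m and contact force between clip_orange and plate above 1.5 N and contact force between clip_orange and stand above 1.5 N and value of joint clip_orange_jaw between -0.08 and 0.08 rad and angle between the z axis of clip_orange and the z axis of plate, either way round below 0.3 rad and angle between the y axis of clip_orange and the y axis of plate, either way round below 0.3 rad and linear speed of clip_orange below 0.02 m/s and distance between plate and stand_rest below 0.012 m); the robot touches nothing.
It fails at once if the blue clip is shifted by more than 20 mm (distance of clip_blue from where it was at the start of the episode above 0.02 m).
It fails at once if the plate is pushed more than 40 mm out of its place (distance between plate and stand_rest above 0.04 m).
It fails at once if the beaker is shifted by more than 30 mm or tipped (distance of beaker from where it was at the start of the episode above 0.03 m or angle between beaker's own z axis and vertical above 0.5 rad).
It also fails if it takes over 32 s, if anything falls off the work surface, if the arm or the gripper's body presses on something with over 40 N, if the wrist force passes 120 N, or if a joint passes its speed limit or range.

### The arm

A 7-joint arm with a two-finger parallel gripper is mounted at the origin on a cart in front of the work surface, level with it; the furniture and walls round the work are solid. World frame = base frame: x ahead of the robot, y to its left, z up, the work surface at z = 0. Lengths are in m, angles in rad, forces in N, time in s.
With the tool pointing down it reaches from about 0.425 to 0.825 m from the base axis. Payload 3.6 kg.
Tool frame: the origin (TCP) lies on the centre line of the jaws, within the pads' length; the fingertips stand 8 mm ahead of it and the grasp point (between the pads) lies 11 mm behind it; z points along the fingers, y is the line along which they close (so a half turn about z gives the same grasp; the last joint's range is limited). The gripper opens to 85 mm and grips with 20 to 120 N. Pads are 22 mm wide; open, the fingers measure 114 mm over their backs; the gripper's body (76 mm by 85 mm) begins 54 mm behind the grasp point. The pads swing forward as they close: fully open they stand 13 mm farther back than shut.
Start: joints at [-1.165, 0.615, -0.013, 1.423, 0.008, 1.103, -0.04], TCP at [0.272, 0.59, 0.239] pointing down, gripper open.
Joint ranges: [-3.12, 3.12], [-0.3, 2.06], [-1.34, 1.32], [0.26, 2.42], [-1.36, 4.5], [0.01, 1.98], [-2.84, 2.84]. Speed limits (rad/s): [2.79, 2.79, 3.14, 3.14, 3.14, 3.14, 3.14].

### API

Orientations are given as a unit quaternion [x, y, z, w].
In Python, from plant import r gives the robot as it stands.
- The arm moves only by the tool jog_arm, never from a script. Its argument "increments" is a list of rows, each an object of numbers: "x", "y", "z": the shift along the tool's x, y, z each as a share of 800 mm, from -1 to 1; "twist": the turn about the tool's z as a share of pi rad, from -1 to 1; "fingers": the opening, from -1 (shut) to 1 (fully open). In form: [{"x": .., "y": .., "z": .., "twist": .., "fingers": ..}, ...]. A call has 1 to 12 rows; each row is the pose to reach, as a shift and turn from the pose commanded when the call began, along the tool's axes at that moment, turning the shorter way round; what a row does not reach only later rows make up. A row lasts 1/10 s, in which the tool goes at most 50 mm and 8.59 degrees, less where a joint would pass 70% of its speed; a pose out of reach is approached as far as the arm can. A call with a number of a shift or a turn outside -1 to 1 is refused whole. A call with a gripper value outside its range is refused whole. The fingers move at their own pace and stop on an object; "squeeze" is the grip in N (left out, the last holds). Time passes only in rows, so rows that repeat a pose let the fingers close. It gives the time, the measured TCP pose, the force, the opening and the grip force at its end, in the units of the state.
- r.observe(): the state, without advancing time (a new reading comes with each control period).
- r.snapshot(name): name is "side" or "top" or "wrist"; returns a dict with "img" (384x512x3 uint8, red, green, blue), "K" (3x3 intrinsics, pixels), "dist_coeffs" ([k1, k2, p1, p2, k3] as OpenCV has them; the pictures are not rectified), "R" (3x3) and "t" (3): a world point X has camera coordinates R X + t. Camera axes: x right, y down, z forward; pixel columns grow to the right and rows downward; lengths in m; the calibration is good to about 2 mm. A picture is of the moment at which its call begins. There is no depth.
- r.job_done(): hands the job in; it is judged then, once.
The state is a dict: "time_s": time; "q": joint angles; "joint_vel": joint speeds; "joint_torque": joint torques, N m; "tcp_pos": TCP position; "eef_rot": TCP orientation; "contact_force": force on the tool from outside, world axes, zero at the start; "wrist_torque": the same for the moment, N m; "gripper_width": finger opening in m; "grasp_force": force on a finger pad.
Only numpy, scipy, OpenCV 4.12 (cv2) and the standard library are available. Lean on these libraries where they do the work, as an engineer would, in place of code of your own. Each camera call takes 0.05 s, during which the arm holds its last target. There are 200 camera calls.

## Working session

There is one attempt and no reset: what is moved stays moved. The work goes in short steps, Python scripts to look and compute and a tool call to move; the robot and the scene stay as the last step left them, time stands still between calls to the robot, and variables do not carry over. Pictures are saved under pics/ and viewed, at most 10 in all, crops included, and the job is handed in when it is done.

Besides the shell and the picture viewer there is one more tool, called after ">>>" as name(argument=value, ...), one argument or row to a line, values as JSON. jog_arm: Moves the arm, as the interface text tells. Its arguments: {"type":"object","properties":{"increments":{"type":"array","items":{"type":"object","properties":{"x":{"type":"number"},"y":{"type":"number"},"z":{"type":"number"},"twist":{"type":"number"},"fingers":{"type":"number"}}}},"squeeze":{"type":"number"}},"required":["increments"]}

```bash
mkdir -p pics; cat > h.py <<'E'
import numpy as np, cv2
from plant import r
def snap(n,f=None):
    s=r.snapshot(n)
    if f: cv2.imwrite('pics/'+f,s['img'][:,:,::-1])
    np.savez(''+n+'.npz',**{k:np.array(v) for k,v in s.items()})
    return s
def ray(s,uv):
    p=cv2.undistortPoints(np.array(uv,float).reshape(-1,1,2),np.array(s['K']),np.array(s['dist_coeffs'])).reshape(-1,2)
    R=np.array(s['R']);t=np.array(s['t'])
    d=np.c_[p,np.ones(len(p))]@R
    return -R.T@t,d/np.linalg.norm(d,axis=1)[:,None]
def plane(s,uv,z):
    c,d=ray(s,uv); return c+d*((z-c[2])/d[:,2])[:,None]
def tri(obs):
    A=np.zeros((3,3));b=np.zeros(3);L=[]
    for s,uv in obs:
        c,d=ray(s,[uv]);P=np.eye(3)-np.outer(d[0],d[0]);A+=P;b+=P@c;L.append((c,P))
    x=np.linalg.solve(A,b); return x,[float(np.linalg.norm(P@(x-c))) for c,P in L]
def proj(s,X):
    R=np.array(s['R']);rv=cv2.Rodrigues(R)[0]
    return cv2.projectPoints(np.array(X,float).reshape(-1,1,3),rv,np.array(s['t']),np.array(s['K']),np.array(s['dist_coeffs']))[0].reshape(-1,2)
def load(n): return dict(np.load(''+n+'.npz'))
E
python3 - <<'E'
from h import *
a=snap('side');b=snap('top');c=snap('wrist')
cv2.imwrite('pics/a.png',cv2.resize(np.vstack([np.hstack([a['img'],b['img']])])[:,:,::-1],(800,300)))
cv2.imwrite('pics/side.png',cv2.resize(a['img'][:,:,::-1],(800,600),interpolation=cv2.INTER_CUBIC))
cv2.imwrite('pics/top.png',cv2.resize(b['img'][:,:,::-1],(800,600),interpolation=cv2.INTER_CUBIC))
for s in(a,b,c): print(-np.array(s['R']).T@s['t'],np.array(s['R'])[2])
print(r.observe())
E
```

```text
[ 0.17401264 -0.75472591  0.63089739] [ 0.32106561  0.80099055 -0.5053029 ]
[0.41944461 0.06636423 1.06433555] [ 0.11318892 -0.00933155 -0.99352966]
[0.19667851 0.62443558 0.37296078] [ 0.29101152 -0.1347917  -0.94717659]
{'time_s': 0.15, 'q': array([-1.16555017,  0.61568798, -0.01265532,  1.42454337,  0.00805276,
        1.10338638, -0.04037582]), 'joint_vel': array([ 1.66937921e-04, -3.17365388e-03,  4.47739858e-06, -5.07083474e-03,
       -2.80543397e-03, -1.57008351e-05, -3.42606782e-05]), 'joint_torque': array([ 8.41936417e-04, -4.69660091e+01,  2.59762863e-01, -1.71252912e+01,
        1.00445567e-02,  7.09515225e-03, -2.76870558e-06]), 'tcp_pos': array([0.27171424, 0.5898555 , 0.23840586]), 'eef_rot': array([ 2.14152052e-01,  9.76799837e-01, -9.60672018e-04, -2.34667288e-04]), 'contact_force': array([0.29812706, 0.30599039, 0.19467342]), 'wrist_torque': array([-0.01867418, -0.0263495 ,  0.05148455]), 'grasp_force': 0.0, 'gripper_width': 0.08514029845868479}
```

View pics/side.png

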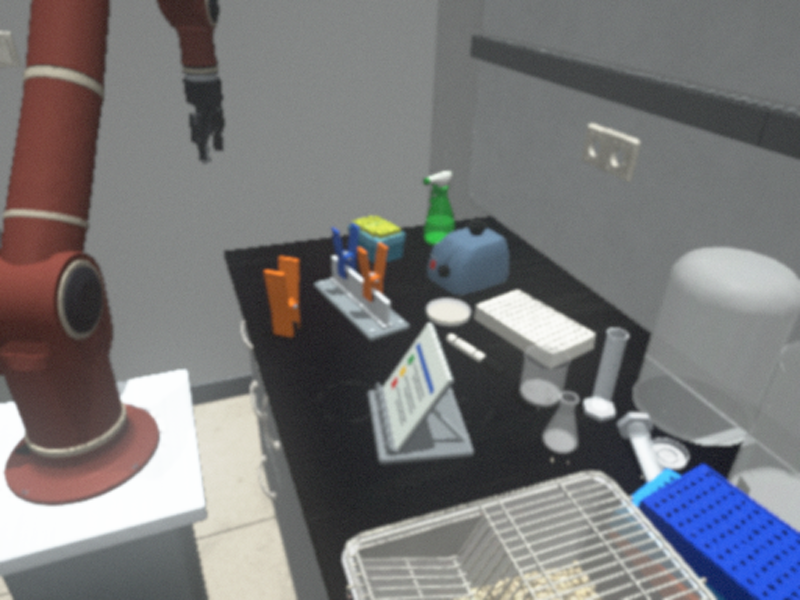

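View pics/top.png

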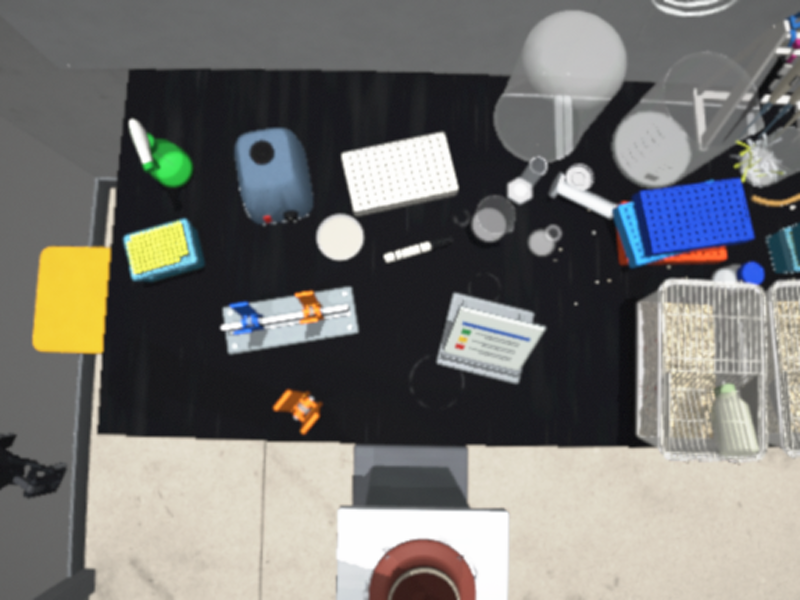

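The orange candidates, in the 800x600 views:
- **Rail clip:** side (372,272), top (310,305). It sits on the rail's fin.
- **Free-standing clip:** side (284,297), top (300,408). It is visibly bigger and stands loose.

The one on the fin beside the blue clip is the smaller and matches the description. I'll confirm it with an enlarged crop.

```bash
python3 - <<'E'
from h import *
a=load('side');b=load('top')
def crop(s,x0,y0,w,h,k): return cv2.resize(s['img'][y0:y0+h,x0:x0+w,::-1],(w*k,h*k),interpolation=cv2.INTER_CUBIC)
# crops at 4x
A=crop(a,165,140,100,75,4);B=crop(b,135,175,100,75,4);C=crop(a,225,200,100,75,4);D=crop(b,270,180,100,75,4)
cv2.imwrite('pics/c1.png',np.vstack([np.hstack([A,B]),np.hstack([C,D])]))
for n,s in(('side',a),('top',b)):
    hsv=cv2.cvtColor(s['img'],cv2.COLOR_RGB2HSV)
    for nm,lo,hi in(('or',(6,150,90),(18,255,255)),('bl',(105,150,50),(125,255,255))):
        m=cv2.inRange(hsv,lo,hi);k,_,st,ce=cv2.connectedComponentsWithStats(m)
        print(n,nm,[(st[i].tolist(),ce[i].round(1).tolist()) for i in range(1,k) if st[i,4]>15])
E
```

```text
side or [([230, 156, 18, 36, 282], [238.4, 172.3]), ([168, 163, 24, 53, 881], [181.3, 188.0])]
side bl [([224, 145, 5, 14, 42], [226.1, 151.2]), ([218, 160, 9, 9, 33], [222.3, 163.7]), ([408, 296, 104, 88, 5541], [465.1, 343.0])]
top or [([395, 153, 6, 16, 40], [397.2, 162.7]), ([425, 159, 40, 10, 231], [448.7, 164.0]), ([189, 186, 17, 21, 175], [197.6, 194.9]), ([174, 249, 32, 29, 415], [190.7, 260.8])]
top bl [([506, 10, 6, 18, 50], [507.6, 17.2]), ([404, 113, 80, 51, 3053], [443.4, 138.1]), ([472, 167, 18, 15, 203], [481.2, 174.0]), ([147, 192, 21, 22, 186], [157.1, 201.7])]
```

View pics/c1.png

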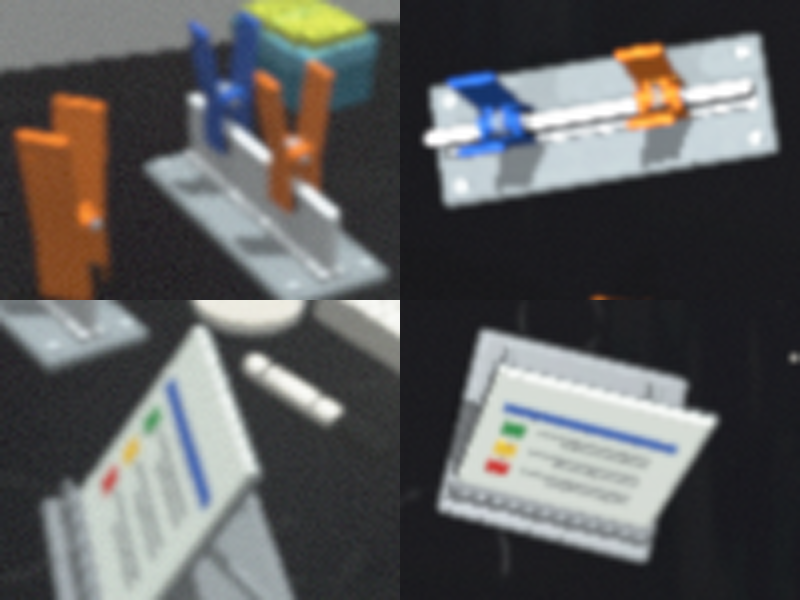

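The crop confirms the target: the smaller orange clip sits on the fin next to the blue one, and the larger look-alike stands free. The plate's top corners are visible in both views, so I can triangulate from here.

```bash
python3 - <<'E'
from h import *
a=load('side');b=load('top')
S1=lambda u,v:(165+u/4-.4,140+v/4-.4); T1=lambda u,v:(135+(u-400)/4-.4,175+v/4-.4)
S2=lambda u,v:(225+u/4-.4,200+(v-300)/4-.4); T2=lambda u,v:(270+(u-400)/4-.4,180+(v-300)/4-.4)
for n,s,t in(('+x tip',S1(319,67),T1(639,48)),('-x tip',S1(268,76),T1(653,121)),('blue+x',S1(246,17),T1(471,78)),('blue-x',S1(200,28),T1(480,152)),('plateL',S2(201,328),T2(503,366)),('plateR',S2(258,474),T2(718,416)),
 ('fin end',S1(337,212),T1(752,88))):
    x,e=tri([(a,s),(b,t)]);print(n,x.round(4),np.round(e,4))
print('fin far end top z=.07',plane(b,[T1(428,136)],.07),'near',plane(b,[T1(752,88)],.07))
print('big clip',plane(b,[(190.7,260.8)],.1))
print('beaker base',plane(b,[(307,139)],.08))
E
```

```text
+x tip [0.5325 0.2128 0.1578] [0.0018 0.0018]
-x tip [0.487  0.2009 0.1623] [0.0002 0.0002]
blue+x [0.5102 0.3203 0.1575] [0.0022 0.0022]
blue-x [0.4662 0.311  0.1576] [0.0011 0.0011]
plateL [ 0.5163 -0.0484  0.1405] [0.0013 0.0013]
plateR [ 0.4866 -0.1898  0.1401] [0.0015 0.0015]
fin end [0.5199 0.1455 0.0725] [0.0013 0.0013]
fin far end top z=.07 [[0.47981211 0.37229941 0.07      ]] near [[0.51892662 0.14614452 0.07      ]]
big clip [[0.34175502 0.22366119 0.1       ]]
beaker base [[ 0.68762893 -0.08832654  0.08      ]]
```

>>> jog_arm(
  increments=[
    {"x": -0.47,"y": -0.31,"z": -0.028,"twist": 0.308,"fingers": 1},
    {"x": -0.47,"y": -0.31,"z": -0.028,"twist": 0.308,"fingers": 1},
    {"x": -0.47,"y": -0.31,"z": -0.028,"twist": 0.308,"fingers": 1},
    {"x": -0.47,"y": -0.31,"z": -0.028,"twist": 0.308,"fingers": 1},
    {"x": -0.47,"y": -0.31,"z": -0.028,"twist": 0.308,"fingers": 1},
    {"x": -0.47,"y": -0.31,"z": -0.028,"twist": 0.308,"fingers": 1},
    {"x": -0.47,"y": -0.31,"z": -0.028,"twist": 0.308,"fingers": 1},
    {"x": -0.47,"y": -0.31,"z": -0.028,"twist": 0.308,"fingers": 1},
    {"x": -0.47,"y": -0.31,"z": -0.028,"twist": 0.308,"fingers": 1},
    {"x": -0.47,"y": -0.31,"z": -0.028,"twist": 0.308,"fingers": 1},
    {"x": -0.47,"y": -0.31,"z": -0.028,"twist": 0.308,"fingers": 1},
    {"x": -0.47,"y": -0.31,"z": -0.028,"twist": 0.308,"fingers": 1},
  ],
  squeeze=25,
)

```text
time_s: 1.35
tcp_pos: [0.5088, 0.2092, 0.2613]
eef_rot: [0.643, 0.766, -0.0, -0.001]
contact_force: [-0.5, -0.1, 0.0]
gripper_width: 0.0855
grasp_force: 0.0
```

```bash
python3 - <<'E'
from h import *
w=snap('wrist');o=r.observe();print(o['time_s'],o['tcp_pos'],o['eef_rot'])
cv2.imwrite('pics/w1.png',w['img'][:,:,::-1])
print(proj(w,[[.5325,.2128,.159],[.487,.2009,.159],[.5084,.2068,.07]]))
E
```

```text
1.4 [0.50862312 0.20970921 0.26130301] [ 6.42692427e-01  7.66123851e-01 -1.45499576e-04 -8.17447708e-04]
[[282.04123867 194.17099739]
 [221.93068308 198.71515966]
 [250.44708521 167.51713966]]
```

View pics/w1.png

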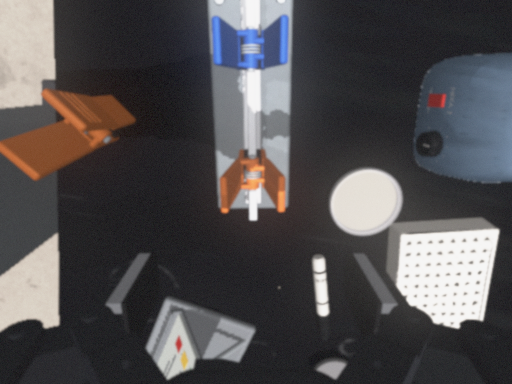

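The wrist view shows the fin upright along column 252 and midway between the fingers. The handle tips are at (226,196) and (282,196). I'll cross-check these against the top and side rays.

```bash
python3 - <<'E'
from h import *
a=load('side');b=load('top');w=load('wrist')
S1=lambda u,v:(165+u/4-.4,140+v/4-.4); T1=lambda u,v:(135+(u-400)/4-.4,175+v/4-.4)
hsv=cv2.cvtColor(w['img'],cv2.COLOR_RGB2HSV);m=cv2.inRange(hsv,(6,150,70),(18,255,255));m[:,:200]=0
k,_,st,ce=cv2.connectedComponentsWithStats(m);print([(st[i].tolist(),ce[i].round(1).tolist()) for i in range(1,k) if st[i,4]>15])
for n,s,t,v in(('+x',S1(319,67),T1(639,48),(282,196)),('-x',S1(268,76),T1(653,121),(226,196))):
    print(n,tri([(a,s),(b,t),(w,v)]),tri([(a,s),(w,v)])[0],tri([(b,t),(w,v)])[0])
    print(plane(w,[v],.159))
print('near fin end',plane(w,[(253,219)],.07))
f=plane(w,[(252,130),(253,219)],.07);print(f)
# bottom (near -y) ends of handle tips
print('near corners',plane(w,[(225,212),(282,211)],.159))
E
```

```text
[([240, 160, 25, 24, 180], [253.7, 166.3]), ([221, 175, 11, 38, 245], [224.7, 195.3]), ([233, 174, 25, 19, 141], [245.8, 183.8]), ([277, 175, 8, 38, 232], [280.2, 194.8])]
+x (array([0.53240528, 0.21195594, 0.15866601]), [0.0021307436429649673, 0.0016535555116806162, 0.0008106083680671685]) [0.53149568 0.21163929 0.15870343] [0.53319103 0.21181518 0.16045371]
[[0.53277753 0.21131546 0.159     ]]
-x (array([0.48829851, 0.20285209, 0.16025908]), [0.0011390185591575895, 0.0019512336292773131, 0.0019365761428049321]) [0.48896386 0.20448603 0.16045552] [0.48878626 0.20192054 0.15366726]
[[0.48979255 0.20368337 0.159     ]]
near fin end [[0.52130929 0.14989052 0.07      ]]
[[0.50319113 0.24520756 0.07      ]
 [0.52130929 0.14989052 0.07      ]]
near corners [[0.49103801 0.19023294 0.159     ]
 [0.53535601 0.19897067 0.159     ]]
```

>>> jog_arm(
  increments=[
    {"x": -0.0015,"y": 0.0015,"z": 0.05,"twist": 0,"fingers": 1},
    {"x": -0.0015,"y": 0.0015,"z": 0.1,"twist": 0,"fingers": 1},
    {"x": -0.0015,"y": 0.0015,"z": 0.14,"twist": 0,"fingers": 1},
    {"x": -0.0015,"y": 0.0015,"z": 0.1615,"twist": 0,"fingers": 1},
    {"x": -0.0015,"y": 0.0015,"z": 0.1615,"twist": 0,"fingers": 1},
    {"x": -0.0015,"y": 0.0015,"z": 0.1615,"twist": 0,"fingers": 1},
    {"x": -0.0015,"y": 0.0015,"z": 0.1615,"twist": 0,"fingers": 1},
  ],
)

```text
time_s: 2.1
tcp_pos: [0.5118, 0.2079, 0.1339]
eef_rot: [0.643, 0.765, 0.001, 0.001]
contact_force: [0.1, 0.0, 0.4]
gripper_width: 0.0852
grasp_force: 0.0
```

>>> jog_arm(
  increments=[
    {"fingers": -1},
    {"fingers": -1},
    {"fingers": -1},
    {"fingers": -1},
    {"fingers": -1},
    {"fingers": -1},
    {"fingers": -1},
    {"fingers": -1},
    {"fingers": -1},
    {"fingers": -1},
  ],
  squeeze=25,
)

```text
schema error: expected keys x, y, z, twist, fingers
```

```bash
python3 - <<'E'
from h import *
w=snap('wrist');a=snap('side');o=r.observe();print(o['time_s'],o['tcp_pos'],o['contact_force'],o['gripper_width'],o['grasp_force'])
A=cv2.resize(a['img'][120:240,150:310,::-1],(640,480),interpolation=cv2.INTER_CUBIC)
cv2.imwrite('pics/s2.png',A)
E
```

```text
2.2 [0.51185496 0.20739687 0.13390722] [-0.14493229  0.04509478 -0.24662918] 0.08543950389693487 0.0
```

View pics/s2.png

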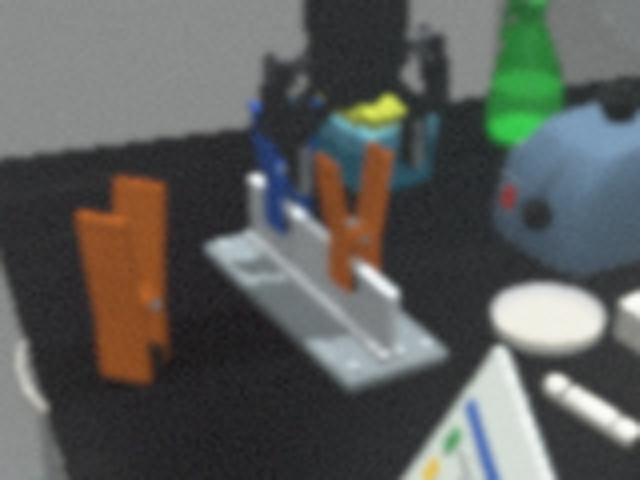

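The side crop shows the fingers on either side of the handles, at (305,165) and (418,145), still open because the call was refused.

>>> jog_arm(
  increments=[
    {"x": 0,"y": 0,"z": 0,"twist": 0,"fingers": -1},
    {"x": 0,"y": 0,"z": 0,"twist": 0,"fingers": -1},
    {"x": 0,"y": 0,"z": 0,"twist": 0,"fingers": -1},
    {"x": 0,"y": 0,"z": 0,"twist": 0,"fingers": -1},
    {"x": 0,"y": 0,"z": 0,"twist": 0,"fingers": -1},
    {"x": 0,"y": 0,"z": 0,"twist": 0,"fingers": -1},
    {"x": 0,"y": 0,"z": 0,"twist": 0,"fingers": -1},
    {"x": 0,"y": 0,"z": 0,"twist": 0,"fingers": -1},
    {"x": 0,"y": 0,"z": 0,"twist": 0,"fingers": -1},
    {"x": 0,"y": 0,"z": 0,"twist": 0,"fingers": -1},
  ],
  squeeze=25,
)

```text
time_s: 3.2
tcp_pos: [0.5111, 0.2067, 0.1325]
eef_rot: [0.644, 0.765, -0.0, -0.0]
contact_force: [0.3, -0.3, -0.5]
gripper_width: 0.0306
grasp_force: 30.8
```

>>> jog_arm(
  increments=[
    {"x": 0,"y": 0,"z": -0.04,"twist": 0,"fingers": -1},
    {"x": 0,"y": 0,"z": -0.085,"twist": 0,"fingers": -1},
    {"x": 0,"y": 0,"z": -0.13,"twist": 0,"fingers": -1},
    {"x": -0.02,"y": -0.004,"z": -0.172,"twist": 0.006,"fingers": -1},
    {"x": -0.06,"y": -0.012,"z": -0.172,"twist": 0.018,"fingers": -1},
    {"x": -0.11,"y": -0.023,"z": -0.172,"twist": 0.034,"fingers": -1},
    {"x": -0.16,"y": -0.033,"z": -0.172,"twist": 0.05,"fingers": -1},
    {"x": -0.21,"y": -0.044,"z": -0.172,"twist": 0.066,"fingers": -1},
    {"x": -0.26,"y": -0.054,"z": -0.172,"twist": 0.08,"fingers": -1},
    {"x": -0.31,"y": -0.065,"z": -0.172,"twist": 0.095,"fingers": -1},
    {"x": -0.36,"y": -0.075,"z": -0.172,"twist": 0.11,"fingers": -1},
    {"x": -0.399,"y": -0.083,"z": -0.172,"twist": 0.122,"fingers": -1},
  ],
)

```text
time_s: 4.4
tcp_pos: [0.4995, -0.122, 0.2704]
eef_rot: [0.779, 0.627, -0.0, 0.001]
contact_force: [0.4, -0.8, -1.6]
gripper_width: 0.0306
grasp_force: 30.9
```

>>> jog_arm(
  increments=[
    {"x": 0,"y": 0,"z": 0,"twist": 0,"fingers": -1},
    {"x": 0,"y": 0,"z": 0,"twist": 0,"fingers": -1},
  ],
)

```text
time_s: 4.6
tcp_pos: [0.4999, -0.1195, 0.27]
eef_rot: [0.778, 0.628, 0.0, -0.0]
contact_force: [0.5, 0.8, -1.0]
gripper_width: 0.0305
grasp_force: 30.8
```

```bash
python3 - <<'E'
from h import *
w=snap('wrist');a=snap('side');b=snap('top');o=r.observe();print(o['time_s'],o['tcp_pos'],o['eef_rot'],o['contact_force'],o['gripper_width'],o['grasp_force'])
A=cv2.resize(a['img'][145:295,200:350,::-1],(400,400),interpolation=cv2.INTER_CUBIC)
B=cv2.resize(w['img'][:,:,::-1],(400,300),interpolation=cv2.INTER_AREA);B=cv2.copyMakeBorder(B,0,100,0,0,cv2.BORDER_CONSTANT)
cv2.imwrite('pics/s3.png',np.hstack([A,B]))
E
```

```text
4.75 [ 0.50034121 -0.11719287  0.26990191] [ 7.76883971e-01  6.29643476e-01  2.09774932e-04 -5.87642113e-04] [ 0.76122289 -0.31198798 -0.33558086] 0.03110696562806231 30.83787202835083
```

View pics/s3.png

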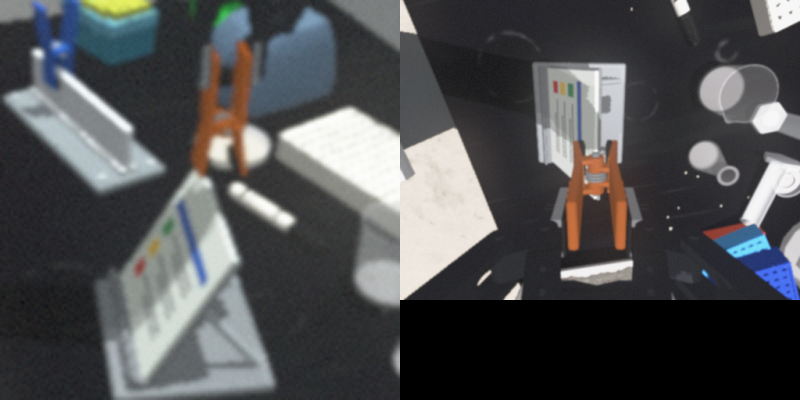

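The clip is held upright and open above the plate's top edge, with jaw tips in the left crop at about (200,172) and (240,172). One enlarged wrist crop will give me the jaw tips and the edge precisely.

```bash
python3 - <<'E'
from h import *
w=load('wrist');a=load('side')
B=cv2.resize(w['img'][70:270,170:310,::-1],(420,600),interpolation=cv2.INTER_CUBIC)
A=cv2.resize(a['img'][170:270,240:303,::-1],(378,600),interpolation=cv2.INTER_CUBIC)
cv2.imwrite('pics/s4.png',np.hstack([B,A]))
E
```

```text
(no output)
```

View pics/s4.png

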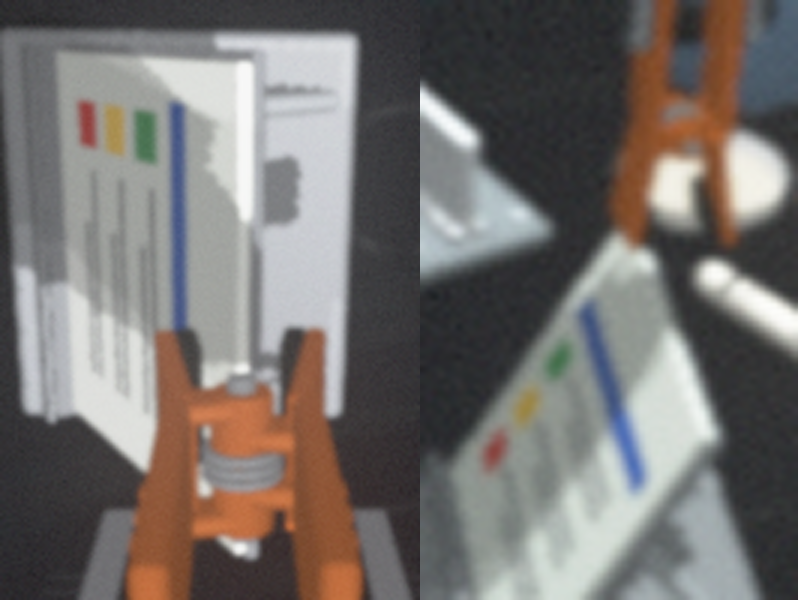

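```bash
python3 - <<'E'
from h import *
w=load('wrist');a=load('side');b=load('top')
W=lambda u,v:(170+u/3-.33,70+v/3-.33); S=lambda u,v:(240+(u-420)/6-.4,170+v/6-.4)
T2=lambda u,v:(270+(u-400)/4-.4,180+(v-300)/4-.4)
print('L',tri([(w,W(238,62)),(a,S(622,238))]), plane(w,[W(238,62)],.1405))
# top-surface midline of stack, mid height ~.1385
p=plane(w,[W(252,62),W(244,360)],.1385);print('midline',p)
d=p[0]-p[1];print('yaw',np.degrees(np.arctan2(-d[0],d[1])))
for n,u,v in(('-x outer',157,332),('-x pad',200,335),('+x pad',283,335),('+x outer',325,335)):
    print(n,plane(w,[W(u,v)],.187).round(4))
print('R front(side,top)',tri([(a,S(714,440)),(b,T2(718,416))]))
# jaw tips in side: -y end bottom outer
print('side -x tip', S(628,240),'+x', S(733,240))
t=np.array([.5003,-.1172]);x=np.array([.978,-.206]);y=np.array([.206,.978])
for sx in(-17,-10.5,10.5,17):
    q=[*(t+x*sx/1e3-y*.015),.187];q2=[*(t+x*sx/1e3+y*.015),.187]
    print(sx,'side(-y)',proj(a,q).round(1),'wrist(+y)',((proj(w,q2)-[170,70])*3).round(0))
E
```

```text
L (array([ 0.51337386, -0.04507684,  0.13120583]), [0.0007185052212273469, 0.0007185052212274004]) [[ 0.51412166 -0.04517377  0.1405    ]]
midline [[ 0.51768983 -0.04598994  0.1385    ]
 [ 0.49833753 -0.12609908  0.1385    ]]
yaw -13.580988448053793
-x outer [[ 0.4832 -0.0992  0.187 ]]
-x pad [[ 0.4929 -0.102   0.187 ]]
+x pad [[ 0.512  -0.1061  0.187 ]]
+x outer [[ 0.5216 -0.1082  0.187 ]]
R front(side,top) (array([ 0.48610106, -0.18952083,  0.14051287]), [0.0019785309216610973, 0.0019785309216612])
side -x tip (274.2666666666667, 209.6) +x (291.7666666666667, 209.6)
-17 side(-y) [[276.5 209.8]] wrist(+y) [[171. 327.]]
-10.5 side(-y) [[279.4 209.6]] wrist(+y) [[198. 327.]]
10.5 side(-y) [[288.8 209. ]] wrist(+y) [[288. 327.]]
17 side(-y) [[291.7 208.8]] wrist(+y) [[315. 327.]]
```

```bash
python3 - <<'E'
from h import *
w=load('wrist');print(w['img'].dtype, 'cam',-w['R'].T@w['t'])
g=cv2.cvtColor(w['img'],cv2.COLOR_RGB2GRAY)
print('cols',list(range(242,262)))
for v in(95,105,115,125,140,150,160,170,176,185,190,248,252,256): print(v,g[v,238:264].tolist())
b=load('top');print('top')
g=cv2.cvtColor(b['img'],cv2.COLOR_RGB2GRAY)
E
```

```text
uint8 cam [ 0.51694509 -0.03913395  0.40481307]
cols [242, 243, 244, 245, 246, 247, 248, 249, 250, 251, 252, 253, 254, 255, 256, 257, 258, 259, 260, 261]
95 [223, 224, 222, 223, 222, 224, 224, 223, 222, 223, 232, 243, 247, 247, 247, 244, 219, 191, 185, 186, 190, 203, 209, 207, 211, 209]
105 [222, 222, 222, 222, 224, 223, 222, 224, 224, 222, 231, 243, 247, 247, 247, 243, 220, 190, 184, 184, 190, 204, 210, 211, 210, 209]
115 [165, 163, 173, 188, 204, 213, 211, 211, 212, 212, 221, 239, 246, 247, 246, 240, 213, 180, 177, 176, 187, 201, 207, 208, 206, 208]
125 [183, 193, 203, 210, 212, 211, 213, 212, 213, 212, 223, 240, 246, 247, 246, 241, 214, 182, 173, 159, 139, 131, 130, 127, 129, 127]
140 [162, 163, 164, 163, 160, 161, 161, 163, 164, 162, 175, 202, 235, 245, 245, 234, 207, 182, 173, 159, 138, 129, 125, 125, 126, 126]
150 [162, 159, 162, 163, 164, 162, 165, 163, 162, 164, 169, 177, 184, 185, 173, 156, 149, 160, 172, 186, 197, 200, 201, 202, 203, 203]
160 [164, 163, 162, 164, 160, 161, 163, 163, 159, 164, 165, 176, 185, 185, 169, 145, 125, 120, 134, 160, 188, 197, 199, 202, 199, 201]
17
[... 201 characters left out ...]
, 182, 165, 140, 121, 120, 137, 166, 187, 195, 195, 195, 195, 196]
185 [155, 159, 162, 162, 164, 161, 162, 163, 162, 164, 170, 180, 185, 185, 165, 137, 119, 123, 142, 171, 184, 189, 192, 189, 168, 128]
190 [166, 175, 174, 176, 176, 183, 183, 180, 175, 173, 179, 193, 199, 197, 178, 146, 122, 113, 115, 117, 120, 121, 119, 117, 105, 89]
248 [111, 111, 110, 114, 128, 146, 156, 151, 145, 135, 133, 133, 134, 131, 131, 131, 129, 122, 111, 99, 81, 70, 60, 54, 48, 49]
252 [50, 53, 52, 51, 57, 70, 94, 130, 172, 206, 231, 242, 242, 231, 202, 180, 171, 147, 105, 65, 52, 50, 51, 52, 51, 50]
256 [54, 51, 55, 50, 51, 49, 55, 51, 54, 57, 67, 71, 71, 90, 104, 114, 108, 90, 63, 53, 53, 54, 53, 50, 50, 50]
top
```

```bash
python3 - <<'E'
from h import *
w=load('wrist')
for z in(.133,.1385): print(plane(w,[(254,95),(254,125),(252.6,160),(252.6,185),(252.2,253)],z).round(4).tolist())
R=np.array(w['R'])
E
```

```text
[[0.5172, -0.0497, 0.133], [0.5123, -0.073, 0.133], [0.505, -0.1018, 0.133], [0.5002, -0.1239, 0.133], [0.4857, -0.1901, 0.133]]
[[0.5172, -0.0495, 0.1385], [0.5124, -0.0723, 0.1385], [0.5052, -0.1006, 0.1385], [0.5006, -0.1222, 0.1385], [0.4864, -0.1871, 0.1385]]
```

>>> jog_arm(
  increments=[
    {"x": 0,"y": -0.0015,"z": 0.02,"twist": 0,"fingers": -1},
    {"x": 0,"y": -0.0015,"z": 0.04,"twist": 0,"fingers": -1},
    {"x": 0,"y": -0.0015,"z": 0.055,"twist": 0,"fingers": -1},
    {"x": 0,"y": -0.0015,"z": 0.055,"twist": 0,"fingers": -1},
    {"x": 0,"y": -0.0015,"z": 0.055,"twist": 0,"fingers": -1},
  ],
)

```text
time_s: 5.25
tcp_pos: [0.4993, -0.1183, 0.2262]
eef_rot: [0.778, 0.629, 0.0, -0.0]
contact_force: [-0.3, -0.3, 0.0]
gripper_width: 0.031
grasp_force: 30.8
```

```bash
python3 - <<'E'
from h import *
w=snap('wrist');a=snap('side');o=r.observe();print(o['time_s'],o['tcp_pos'],o['eef_rot'],o['contact_force'],o['gripper_width'],o['grasp_force'])
B=cv2.resize(w['img'][70:270,170:310,::-1],(420,600),interpolation=cv2.INTER_CUBIC)
A=cv2.resize(a['img'][180:260,250:300,::-1],(375,600),interpolation=cv2.INTER_CUBIC)
cv2.imwrite('pics/s5.png',np.hstack([B,A]))
E
```

```text
5.35 [ 0.49958672 -0.11882979  0.22681995] [7.77758880e-01 6.28562254e-01 4.73690609e-04 6.27213310e-04] [-0.0148805  -1.18327489 -0.79876608] 0.031028444938226915 30.836634635925293
```

View pics/s5.png

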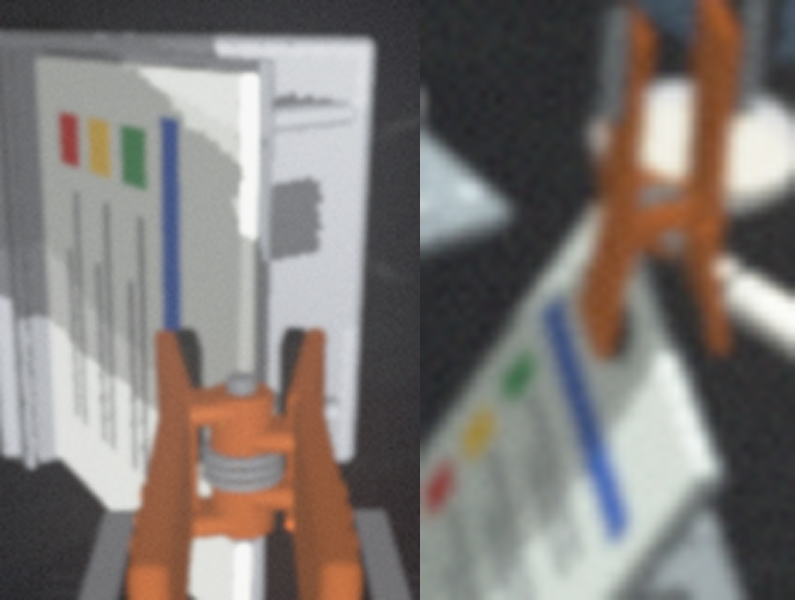

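>>> jog_arm(
  increments=[
    {"x": 0,"y": -0.0008,"z": 0.006,"twist": 0,"fingers": -1},
    {"x": 0,"y": -0.0008,"z": 0.012,"twist": 0,"fingers": -1},
    {"x": 0,"y": -0.0008,"z": 0.018,"twist": 0,"fingers": -1},
    {"x": 0,"y": -0.0008,"z": 0.0235,"twist": 0,"fingers": -1},
    {"x": 0,"y": -0.0008,"z": 0.0235,"twist": 0,"fingers": -1},
    {"x": 0,"y": -0.0008,"z": 0.0235,"twist": 0,"fingers": -1},
    {"x": 0,"y": -0.0008,"z": 0.0235,"twist": 0,"fingers": -1},
  ],
)

```text
time_s: 6.05
tcp_pos: [0.497, -0.1184, 0.2067]
eef_rot: [0.778, 0.628, -0.001, -0.001]
contact_force: [-3.3, 0.9, -1.0]
gripper_width: 0.0308
grasp_force: 31.2
```

```bash
python3 - <<'E'
from h import *
w=snap('wrist');a=snap('side');o=r.observe();print(o['time_s'],o['tcp_pos'],o['contact_force'],o['gripper_width'],o['grasp_force'])
B=cv2.resize(w['img'][70:270,170:310,::-1],(420,600),interpolation=cv2.INTER_CUBIC)
A=cv2.resize(a['img'][180:260,250:300,::-1],(375,600),interpolation=cv2.INTER_CUBIC)
cv2.imwrite('pics/s6.png',np.hstack([B,A]))
E
```

```text
6.15 [ 0.49712062 -0.11839673  0.20683601] [-3.20058297  1.25450512 -1.00736918] 0.030906091103825768 31.311405301094055
```

View pics/s6.png

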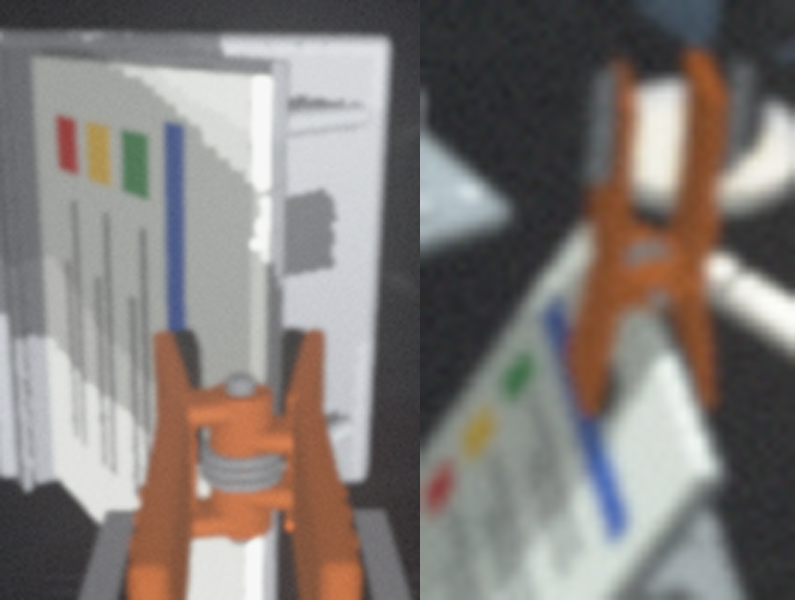

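The jaws are over the edge: in the wrist crop the pads, at about 200 and 283, straddle the edge's midline at 268. In the side crop the front jaw is over the plate and the back jaw is behind the panel. I'll let it close gradually and follow the tilt.

>>> jog_arm(
  increments=[
    {"x": 0,"y": 0.001,"z": 0,"twist": 0,"fingers": -0.2},
    {"x": 0,"y": 0.003,"z": 0,"twist": 0,"fingers": -0.15},
    {"x": 0,"y": 0.005,"z": 0,"twist": 0,"fingers": -0.1},
    {"x": 0,"y": 0.007,"z": 0,"twist": 0,"fingers": -0.05},
    {"x": 0,"y": 0.01,"z": 0,"twist": 0,"fingers": 0},
    {"x": 0,"y": 0.013,"z": 0,"twist": 0,"fingers": 0.05},
    {"x": 0,"y": 0.015,"z": 0,"twist": 0,"fingers": 0.1},
    {"x": 0,"y": 0.018,"z": 0,"twist": 0,"fingers": 0.15},
    {"x": 0,"y": 0.018,"z": 0,"twist": 0,"fingers": 0.15},
  ],
  squeeze=20,
)

```text
time_s: 7.05
tcp_pos: [0.514, -0.1222, 0.2079]
eef_rot: [0.778, 0.628, 0.001, 0.001]
contact_force: [1.3, 0.2, 0.3]
gripper_width: 0.049
grasp_force: 0.8
```

```bash
python3 - <<'E'
from h import *
w=snap('wrist');a=snap('side');o=r.observe();print(o['time_s'],o['tcp_pos'],o['contact_force'],o['gripper_width'],o['grasp_force'])
B=cv2.resize(w['img'][70:270,170:310,::-1],(420,600),interpolation=cv2.INTER_CUBIC)
A=cv2.resize(a['img'][180:260,250:300,::-1],(375,600),interpolation=cv2.INTER_CUBIC)
cv2.imwrite('pics/s7.png',np.hstack([B,A]))
E
```

```text
7.15 [ 0.51371123 -0.12213293  0.20796471] [ 2.0299952  -1.35295202  2.12168387] 0.04893582195649457 0.966764772310853
```

View pics/s7.png

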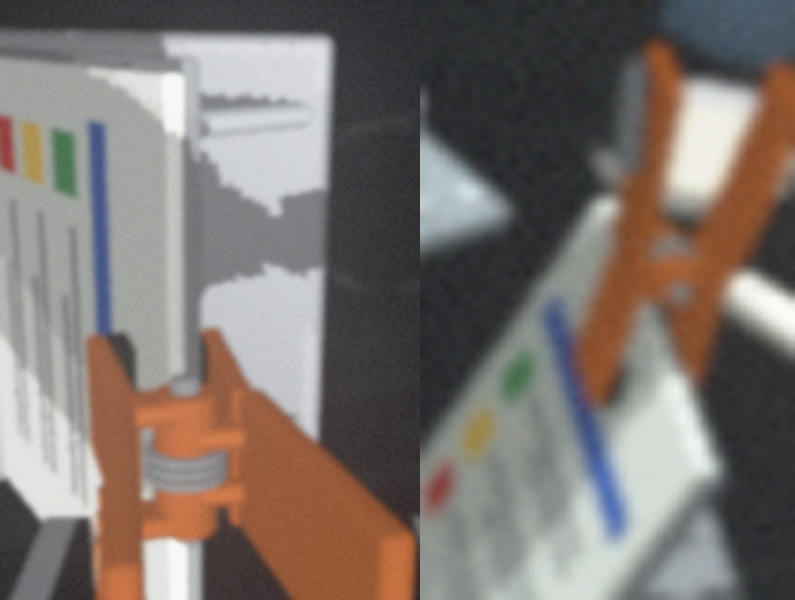

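>>> jog_arm(
  increments=[
    {"x": 0,"y": 0.005,"z": 0,"twist": 0,"fingers": 0.3},
    {"x": 0,"y": 0.01,"z": 0,"twist": 0,"fingers": 0.45},
    {"x": 0,"y": 0.016,"z": 0,"twist": 0,"fingers": 0.6},
    {"x": 0,"y": 0.022,"z": 0,"twist": 0,"fingers": 0.75},
    {"x": 0,"y": 0.028,"z": 0,"twist": 0,"fingers": 0.9},
    {"x": 0,"y": 0.032,"z": 0,"twist": 0,"fingers": 1},
    {"x": 0,"y": 0.032,"z": 0,"twist": 0,"fingers": 1},
    {"x": 0,"y": 0.032,"z": 0,"twist": 0,"fingers": 1},
  ],
)

```text
time_s: 7.95
tcp_pos: [0.5373, -0.1271, 0.2072]
eef_rot: [0.778, 0.628, -0.0, -0.0]
contact_force: [-0.3, 0.0, -0.1]
gripper_width: 0.0854
grasp_force: 0.0
```

```bash
python3 - <<'E'
from h import *
a=snap('side');b=snap('top');w=snap('wrist');o=r.observe();print(o['time_s'],o['tcp_pos'],o['contact_force'],o['gripper_width'],o['grasp_force'])
for n,s in(('side',a),('wrist',w)):
    m=cv2.inRange(cv2.cvtColor(s['img'],cv2.COLOR_RGB2HSV),(5,140,60),(18,255,255))
    if n=='side': m[:, :215]=0; m[:140]=0; m[265:]=0; m[:,320:]=0
    k,_,st,ce=cv2.connectedComponentsWithStats(m)
    print(n,[(st[i].tolist(),ce[i].round(1).tolist()) for i in range(1,k) if st[i,4]>12])
    if n=='side':
        for v in range(175,240,4):
            x=np.flatnonzero(m[v]);print(v,x.tolist())
E
```

```text
8.1 [ 0.53717835 -0.12707332  0.20729962] [-0.38793988  0.50183262  0.59907729] 0.08572311728236462 0.0
side [([272, 189, 40, 44, 559], [290.6, 212.0])]
175 []
179 []
183 []
187 []
191 [291, 292, 293, 294, 295]
195 [290, 291, 292, 293, 294]
199 [288, 289, 290, 291, 292, 306, 307, 308, 309]
203 [286, 287, 288, 289, 290, 302, 303, 304, 305, 306, 307, 308, 309, 310, 311]
207 [283, 284, 285, 286, 287, 288, 289, 298, 299, 300, 301, 302, 303, 304, 305, 306, 307, 308]
211 [280, 281, 282, 283, 284, 285, 286, 287, 293, 294, 295, 296, 297, 298, 299, 300, 301, 302, 303, 304]
215 [280, 281, 282, 283, 284, 285, 291, 292, 293, 294, 295, 296, 297, 298, 299, 300, 301]
219 [276, 277, 278, 279, 280, 281, 282, 283, 284, 285, 286, 290, 291, 292, 293, 294, 295]
223 [274, 275, 276, 277, 278, 279, 280, 283, 284, 285, 286, 287, 288, 289, 290, 291, 292]
227 [272, 273, 274, 275, 276, 277, 285, 286, 287, 288, 289]
231 [273, 274, 275]
235 []
239 []
wrist [([168, 181, 141, 133, 8211], [237.2, 238.9]), ([358, 332, 5, 10, 31], [360.0, 336.7])]
```

```bash
python3 - <<'E'
from h import *
a=load('side')
M=np.array([.502,-.119,.1385]);ps=np.radians(-12.2);h=np.array([np.cos(ps),np.sin(ps),0]);yv=np.array([-np.sin(ps),np.cos(ps),0])
for tilt in(15,20,25,30):
  t=np.radians(tilt);u=np.sin(t)*h+np.cos(t)*np.array([0,0,1]);n=np.cos(t)*h-np.sin(t)*np.array([0,0,1])
  for d in(8,14):
    P=M-u*d/1e3  # mouth
    pts=[P+u*.102-n*.024,P+u*.102+n*.024,P-u*.007-n*.009,P-u*.007+n*.009]
    print(tilt,d,proj(a,pts).round(0).tolist())
E
```

```text
15 8 [[286.0, 187.0], [306.0, 191.0], [277.0, 229.0], [284.0, 230.0]]
15 14 [[285.0, 189.0], [305.0, 193.0], [276.0, 231.0], [283.0, 232.0]]
20 8 [[289.0, 187.0], [309.0, 192.0], [276.0, 228.0], [283.0, 230.0]]
20 14 [[288.0, 189.0], [308.0, 194.0], [275.0, 231.0], [282.0, 232.0]]
25 8 [[293.0, 187.0], [312.0, 194.0], [276.0, 228.0], [283.0, 230.0]]
25 14 [[292.0, 189.0], [310.0, 196.0], [275.0, 230.0], [281.0, 232.0]]
30 8 [[297.0, 188.0], [314.0, 196.0], [275.0, 228.0], [282.0, 230.0]]
30 14 [[295.0, 190.0], [313.0, 198.0], [274.0, 230.0], [280.0, 232.0]]
```

>>> jog_arm(
  increments=[
    {"x": 0,"y": 0,"z": -0.02,"twist": 0,"fingers": 1},
    {"x": 0,"y": 0,"z": -0.05,"twist": 0,"fingers": 1},
    {"x": 0,"y": 0,"z": -0.1,"twist": 0,"fingers": 1},
    {"x": 0,"y": 0,"z": -0.15,"twist": 0,"fingers": 1},
    {"x": 0,"y": 0,"z": -0.15,"twist": 0,"fingers": 1},
    {"x": 0,"y": 0,"z": -0.15,"twist": 0,"fingers": 1},
    {"x": 0,"y": 0,"z": -0.15,"twist": 0,"fingers": 1},
  ],
)

```text
time_s: 8.8
tcp_pos: [0.5366, -0.1266, 0.3261]
eef_rot: [0.778, 0.628, -0.001, -0.001]
contact_force: [-0.1, -0.0, 0.6]
gripper_width: 0.0852
grasp_force: 0.0
```

```bash
python3 - <<'E'
from h import *
a0=load('side');a=snap('side');w=snap('wrist');o=r.observe();print(o['time_s'],o['tcp_pos'],o['contact_force'],o['gripper_width'])
m=cv2.inRange(cv2.cvtColor(a['img'],cv2.COLOR_RGB2HSV),(5,140,60),(18,255,255));m[:, :215]=0; m[:140]=0; m[265:]=0; m[:,320:]=0
k,_,st,ce=cv2.connectedComponentsWithStats(m);print([(st[i].tolist(),ce[i].round(1).tolist()) for i in range(1,k) if st[i,4]>12])
m2=cv2.inRange(cv2.cvtColor(w['img'],cv2.COLOR_RGB2HSV),(5,140,60),(18,255,255))
# plate: compare side crop lower plate region with before
d=cv2.absdiff(a['img'],a0['img'])[230:290,235:300].mean();print('side plate diff',d)
# wrist: tips of handles on mask
k,_,st,ce=cv2.connectedComponentsWithStats(m2);print([(st[i].tolist(),ce[i].round(1).tolist()) for i in range(1,k) if st[i,4]>30])
for v in range(215,232,2): print(v,np.flatnonzero(m[v]).tolist())
M=np.array([.502,-.119,.1385]);ps=np.radians(-12.2);h=np.array([np.cos(ps),np.sin(ps),0]);yv=np.array([-np.sin(ps),np.cos(ps),0])
t=np.radians(28);Z=np.array([0,0,1]);u=np.sin(t)*h+np.cos(t)*Z;n=np.cos(t)*h-np.sin(t)*Z;P=M-u*.012
print(proj(w,[P+u*.102+s*n*.025+q*yv*.015 for s in(-1,1) for q in(-1,1)]).round(0).tolist())
E
```

```text
8.9 [ 0.53665561 -0.12667187  0.32578381] [-0.29351754  0.62286033  0.43177149] 0.08529153676084858
[([272, 189, 41, 44, 552], [290.8, 211.9])]
side plate diff 3.52982905982906
[([198, 152, 19, 24, 149], [204.9, 161.5]), ([215, 154, 71, 56, 2335], [251.1, 178.2]), ([349, 332, 10, 20, 86], [353.4, 342.2])]
215 [279, 280, 281, 282, 283, 284, 285, 291, 292, 293, 294, 295, 296, 297, 298, 299, 300, 301]
217 [278, 279, 280, 281, 282, 283, 284, 285, 286, 287, 288, 289, 290, 291, 292, 293, 294, 295, 296, 297, 298, 299]
219 [277, 278, 279, 280, 281, 282, 283, 284, 285, 286, 291, 292, 293, 294, 295]
221 [275, 276, 277, 278, 279, 280, 281, 282, 283, 284, 285, 291, 292, 293]
223 [274, 275, 276, 277, 278, 279, 280, 284, 285, 286, 287, 288, 289, 290, 291, 292]
225 [272, 273, 274, 275, 276, 277, 278, 285, 286, 287, 288, 289, 290, 291]
227 [272, 273, 274, 275, 276, 277, 286, 287, 288, 289]
229 [273, 274, 275, 276, 287, 288]
231 [273, 274, 275]
[[232.0, 214.0], [231.0, 177.0], [286.0, 203.0], [287.0, 169.0]]
```

```bash
python3 -c "
from plant import r
print(r.job_done())"
```

```text
the job is handed in; nothing more can be done
None
```

I moved the small orange clip from the rail to the middle of the top edge, where it grips plate and panel at about the plate's slope, and handed the job in at about 9 s; the judge returned no verdict, and I could only check the final fit in the camera images.

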